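# Gate the tipping tray and let only the bobbin out

## Robot

A 6-joint arm with a two-finger parallel gripper is mounted at the origin on a cart in front of the work surface, level with it; the furniture and walls round the work are solid. World frame = base frame: x ahead of the robot, y to its left, z up, the work surface at z = 0. Lengths are in m, angles in rad, forces in N, time in s.
With the tool pointing down it reaches from about 0.3 to 0.775 m from the base axis. Payload 14.6 kg.
Tool frame: the origin (TCP) lies at the very end of the fingers, on their centre line; the grasp point (between the pads) lies 19 mm behind it; z points along the fingers, y is the line along which they close (so a half turn about z gives the same grasp; the last joint's range is limited). The gripper opens to 94 mm and grips with 3 to 60 N. Pads are 16 mm wide; open, the fingers measure 119 mm over their backs; the gripper's body (75 mm by 177 mm) begins 78 mm behind the grasp point.
Start: joints at [1.128, 0.3, 1.521, -0, 1.321, -0.067], TCP at [0.202, 0.512, 0.205] pointing down, gripper open.
Joint ranges: [-3.03, 3.03], [-0.79, 2.21], [0.23, 2.52], [-1.04, 4.18], [0, 3.07], [-2.55, 2.55]. Speed limits (rad/s): [2.22, 2.22, 2.57, 3.14, 3.14, 3.14].

## Interface

Orientations are given as [roll, pitch, yaw] about the fixed x, y, z axes, in that order (R = Rz(yaw) Ry(pitch) Rx(roll)).
In Python, from station import ctrl, cams gives the robot as it stands. The module is installed in compiled form; this text tells all that it offers.
- The arm moves only by the tool arm_command, never from a script. Its argument "plan" is a list that holds one entry, the list of rows, each a list of 7 numbers: the shift along the tool's x, y, z in shares of 600 mm (1.0 is 600 mm), then the turn, a rotation vector about the tool's x, y, z in a scale on which 1.0 is pi/2 rad, then the closure, from -1 (fully open) to 1 (shut). A call has 1 to 12 rows; each row is the pose to reach, as a shift and turn from the pose commanded when the call began, along the tool's axes at that moment; what a row does not reach only later rows make up. A row lasts 1/10 s, in which the tool goes at most 50 mm and 8.59 degrees, less where a joint would pass 70% of its speed; a pose out of reach is approached as far as the arm can. Shift and turn numbers lie between -1 and 1, and a call with a number outside is refused. A call with a gripper value outside its range is refused whole. The fingers move at their own pace and stop on an object; "squeeze" is the grip in N (left out, the last holds). Time passes only in rows, so rows that repeat a pose let the fingers close. It gives the time, the measured TCP pose, the force, the opening and the grip force at its end, in the units of the state.
- ctrl.get_obs(): the state, without advancing time (a new reading comes with each control period).
- cams.camera(name): name is "side" or "top"; returns (picture, depth): 420x560x3 uint8, blue, green, red; 420x560 float32, m along the optical axis (not along the pixel's ray), 0 where there is no reading.
- cams.camera_info(name): a dict with "fx", "fy", "cx", "cy" (pixels), "dist_coeffs" ([k1, k2, p1, p2, k3] as OpenCV has them; the pictures are not rectified), "world_to_cam" (4x4, takes a point from world to camera coordinates). Camera axes: x right, y down, z forward; pixel columns grow to the right and rows downward; lengths in m; the calibration is good to about 2 mm. A picture is of the moment at which its call begins. camera_info takes no time and is no camera call.
- ctrl.hand_in(): hands the job in; it is judged then, once.
The state is a dict: "time_s": time; "qpos": joint angles; "joint_vel": joint speeds; "tau": joint torques, N m; "ee_pos": TCP position; "eef_rot": TCP orientation; "force": force on the tool from outside, world axes, zero at the start; "moment": the same for the moment, N m; "grip_width": finger opening in m; "grip_force": force on a finger pad.
Only numpy, scipy, OpenCV 4.12 (cv2) and the standard library are available. Lean on these libraries where they do the work, as an engineer would, in place of code of your own. Each camera call takes 0.05 s, during which the arm holds its last target. There are 200 camera calls.

## Task

Stand the gate board on the tipping tray's front ledge so that it closes off the two lanes holding the solid mallet heads and leaves only the waisted bobbin's lane open, then press down with the board to tip the tray and keep it tipped until the bobbin has rolled out into the trough below. Keep both mallet heads on the tray, then let the tray swing gently back to rest and stand the board upright on the table again where you took it from. Do not touch the bobbin, the heads, the tray or its stand with the fingers, and leave the whetstone and pincers alone.

Things in the scene. Friction and masses are not known exactly. Their poses are not given: they have to be found in the camera images.
- stand: Plywood stand fixed to the table, 283 mm deep (x), 330 mm wide (y), carrying a tipping tray, with a catch trough in front. Origin on the table below the middle of the tray's pivot axis; x points from the trough to the tray's closed rear, y along the pivot axis, z up. Two wooden cheeks, 96 mm high, hold the tray at y = +/-154 mm.
- pivot (a point): Middle of the pivot axis, 83 mm above the table, axes as the stand. The tray floor's upper face passes through it and reaches 95 mm forward to the open front edge and 50 mm back to the 36 mm high rear wall. Side walls 30 mm high at y = +/-138 mm. Two dividers, 6 mm thick, 20 mm high, at y = +/-47 mm: three lanes 88 mm wide, centred at y = -94, 0, +94 mm.
- ledge (a point): Point on the tray's front ledge (the bare floor in front of the dividers, from 50 to 95 mm ahead of the pivot axis), midway across, 70 mm ahead of the pivot axis; moves with the tray. At rest 89 mm above the table.
- trough (a point): Middle of the catch trough's floor, 19 mm above the table, 150 mm in front of the pivot axis. Inside 100 mm deep (stand x) and 314 mm wide (y); front wall rising 44 mm above that floor.
- tray (a joint): Tip angle of the tray, rad. 0 = at rest (floor leaning 0.09 rad down to the rear), grows as the front goes down, stop at 0.42 (floor sloping 0.33 rad down to the front). A light spring returns it to 0; holding it down at the ledge takes about 5 to 9 N. The front ledge sinks about 25 mm from rest to stop. The turned parts start rolling forward once it passes about 0.1.
- bobbin: Waisted bare wooden bobbin, 76 mm long, end flanges 54 mm in diameter, core 26 mm, lying across one of the two outer lanes against the rear wall. Origin at its centre, its length along its own y (it rolls, so its x and z turn).
- head_1: Solid cylindrical wooden mallet head with two dark bands, 76 mm long, 54 mm in diameter, lying in the other outer lane. Origin at its centre, its length along its own y.
- head_2: Same as head_1, lying in the middle lane.
- board: Gate board: upright plywood panel 160 mm long (its y), 14 mm thick (its x), with a steel shoe 26 mm wide and 10 mm high along its lower edge; 115 mm high in all, about 0.25 kg. Stands by itself on the table left of the stand. Origin in the middle of its underside, z up. Gripped across the panel's thickness near the middle of its top edge.
- whetstone: Loose grey whetstone, 140 x 50 x 22 mm, lying on the table; bystander. Origin at the middle of its underside.
- pincers: Loose pincers, 152 x 71 mm, lying on the table; bystander. Origin at the middle of their underside.
There are look-alikes about, which are no part of the job. What is shaped like the head_1 but green, pink or purple is not meant.

How it is judged:
On the way, in this order (a step that is already met when the one before it is completed fails the run):
1. the board stands on the tray's front ledge, with the bobbin still in its lane (contact force between board and stand above 0.3 N and z of board in the frame of stand above 0.048 m and x of board in the frame of stand between -0.11 and -0.03 m and x of bobbin in the frame of stand above -0.09 m), for 0.05 s.
2. the bobbin lies in the trough while the board still holds the tray tipped (x of bobbin in the frame of stand below -0.09 m and z of bobbin in the frame of stand below 0.073 m and value of joint tray above 0.12 rad and contact force between board and stand above 0.3 N), for 0.1 s.
At the end, for the whole second after the job is handed in: The bobbin rests inside the trough, both mallet heads rest at the rear of the tray, the tray is back at rest (below 0.04 rad), and the board stands upright (within 0.1 rad) on the table within 40 mm of where it stood at the start, released (x of bobbin in the frame of stand between -0.2 and -0.1 m and y of bobbin in the frame of stand between -0.16 and 0.16 m and z of bobbin in the frame of stand below 0.073 m and linear speed of bobbin below 0.03 m/s and x of each of head_1, head_2 in the frame of stand above 0 m and z of each of head_1, head_2 in the frame of stand above 0.093 m and value of joint tray below 0.04 rad and angle between board's own z axis and vertical below 0.1 rad and distance of board from where it was at the start of the episode below 0.04 m and height (world z) of board below 0.008 m and linear speed of board below 0.02 m/s); the robot touches nothing.
It fails at once if a mallet head leaves the tray (x of any of head_1, head_2 in the frame of stand below -0.085 m).
It fails at once if the fingers touch the bobbin, a head, the tray or its stand (contact force between the fingers and bobbin above 1 N or contact force between the fingers and head_1 above 1 N or contact force between the fingers and head_2 above 1 N or contact force between the fingers and stand above 1 N).
It fails at once if the tray is let fly back: it swings back faster than 4 rad/s (velocity of joint tray below -4 rad/s).
It fails at once if the whetstone or pincers are moved by more than 30 mm (distance of any of whetstone, pincers from where it was at the start of the episode above 0.03 m).
It also fails if it takes over 56 s, if anything falls off the work surface, if the arm or the gripper's body presses on something with over 40 N, if the wrist force passes 120 N, or if a joint passes its speed limit or range.

## Working session

There is one attempt and no reset: what is moved stays moved. The work goes in short steps, Python scripts to look and compute and a tool call to move; the robot and the scene stay as the last step left them, time stands still between calls to the robot, and variables do not carry over. Pictures are saved under pics/ and viewed, at most 10 in all, crops included, and the job is handed in when it is done.

Besides the shell and the picture viewer there is one more tool, called after "Call:" in YAML: its name, and indented under it one key for each argument. arm_command: Moves the arm, as the interface text tells. Its arguments: {"type":"object","properties":{"plan":{"type":"array"},"squeeze":{"type":"number"}},"required":["plan"]}

```bash
mkdir -p pics
cat > h.py <<'E'
import numpy as np, cv2
from station import ctrl, cams
def P(name, uv, d=None, z=None):
    """pixels -> world, by depth along axis or by plane height z"""
    i=cams.camera_info(name); K=np.array([[i['fx'],0,i['cx']],[0,i['fy'],i['cy']],[0,0,1.]])
    n=cv2.undistortPoints(np.float64(uv).reshape(-1,1,2),K,np.float64(i['dist_coeffs']))[:,0]
    W=np.linalg.inv(np.array(i['world_to_cam'])); r=np.c_[n,np.ones(len(n))]
    if d is not None: return (r*np.reshape(d,(-1,1)))@W[:3,:3].T+W[:3,3]
    v=r@W[:3,:3].T; return W[:3,3]+v*((z-W[2,3])/v[:,2])[:,None]
E
python3 - <<'E'
from h import *
for n in("side","top"):
    im,d=cams.camera(n); cv2.imwrite(f"pics/{n}0.png",im); np.save(f"{n}0.npy",d)
    W=np.linalg.inv(np.array(cams.camera_info(n)['world_to_cam'])); print(n,W.round(3).tolist())
print(ctrl.get_obs())
E
```

```text
side [[0.996, -0.07, 0.057, 0.466], [-0.09, -0.668, 0.738, -1.082], [-0.014, -0.74, -0.672, 1.071], [0.0, 0.0, 0.0, 1.0]]
top [[-0.026, -0.99, 0.142, 0.31], [-1.0, 0.024, -0.015, 0.017], [0.012, -0.142, -0.99, 1.662], [0.0, 0.0, 0.0, 1.0]]
{'time_s': 0.1, 'qpos': array([ 1.12841170e+00,  3.00393426e-01,  1.52149970e+00, -1.93497902e-05,
        1.32066515e+00, -6.65924689e-02]), 'joint_vel': array([ 0.00070752, -0.00166765, -0.00092502, -0.00116846,  0.0016072 ,
       -0.00055923]), 'tau': array([ 2.60922556e-03, -5.32640433e+01, -3.53287733e+01,  7.10062799e-02,
        2.35447695e-02, -5.40810038e-05]), 'ee_pos': array([0.20176505, 0.51142002, 0.20496335]), 'eef_rot': array([-3.14062792e+00, -4.55541694e-05,  2.76580527e+00]), 'force': array([ 0.12422078, -0.11709778, -0.58785283]), 'moment': array([ 0.04417579,  0.05477339, -0.00101408]), 'grip_force': 0.0, 'grip_width': 0.09468101823980828}
```

View pics/side0.png

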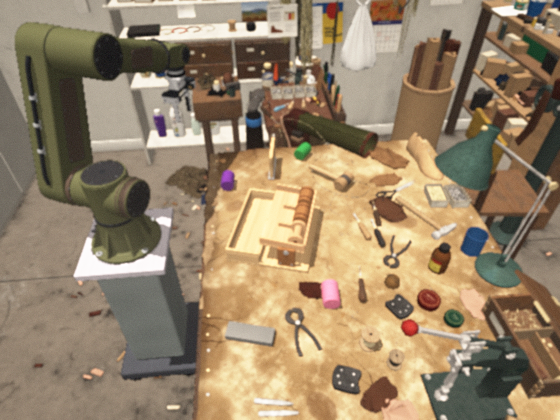

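View pics/top0.png

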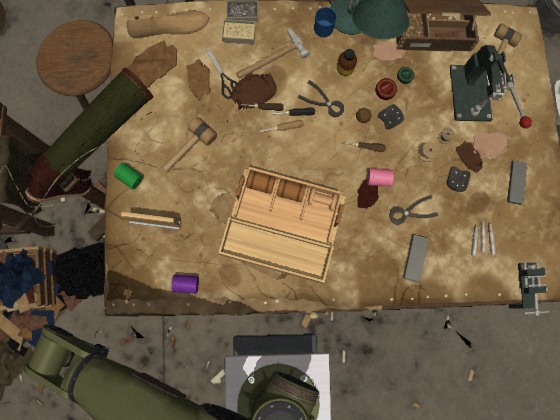

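The side view shows the stand at about (275,228) and the board at (272,158). In the top view the stand is at (283,222), with its trough towards the robot, and the board is at (152,218). Next I'll enlarge the tray and the board.

Run:
```python
from h import *
t=cv2.imread("pics/top0.png"); s=cv2.imread("pics/side0.png")
a=cv2.resize(t[155:290,105:355],None,fx=3.2,fy=3.2,interpolation=2)
cv2.imwrite("pics/c1.png",a)
b=cv2.resize(s[125:275,215:335],None,fx=4,fy=4,interpolation=2)
cv2.imwrite("pics/c2.png",b)
```

```text
(no output)
```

View pics/c1.png

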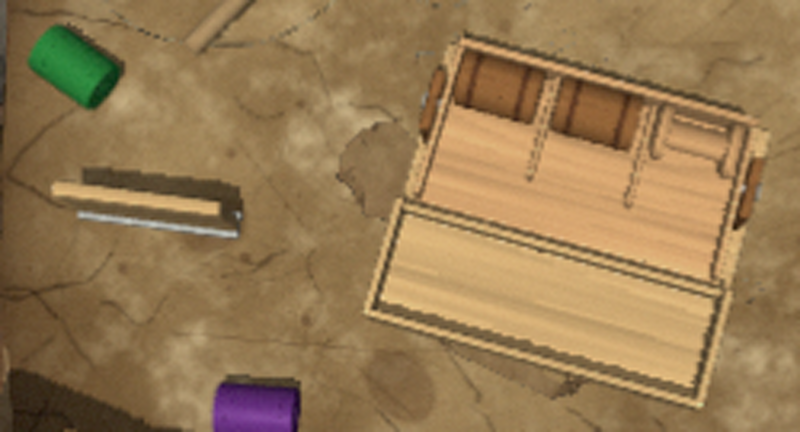

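View pics/c2.png

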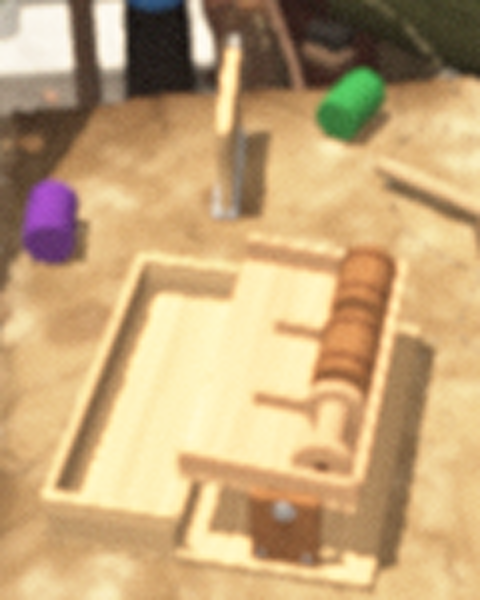

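In the top crop, three cylinders lie in the tray: left (500,85) and middle (597,110) are dark-banded solid heads, and right (697,138) is the pale waisted bobbin. The green (75,65), purple (258,405) and pink cylinders are look-alikes. The side crop agrees, with the bobbin nearest the camera at (325,430). That means the board has to cover the left and middle lanes. Now I'll measure the board and stand in both views.

```bash
cat >> h.py <<'E'
def cloud(n,d,box):
    """world points of all pixels in box u0,v0,u1,v1, with pixels"""
    u,v=np.meshgrid(np.arange(box[0],box[2]),np.arange(box[1],box[3])); u=u.ravel();v=v.ravel()
    k=d[v,u]>0; return P(n,np.c_[u,v][k],d=d[v,u][k]),np.c_[u,v][k]
def rect(p):
    (c,s,a)=cv2.minAreaRect(np.float32(p[:,:2]*1000)); return np.round(c,1),np.round(s,1),round(a,2)
E
python3 - <<'E'
from h import *
B={'top':[(112,200,192,240),(210,155,355,290)],'side':[(255,128,290,185),(222,180,330,275)]}
for n in('top','side'):
    d=np.load(n+"0.npy")
    p,_=cloud(n,d,B[n][0]); 
    k=p[:,2]>.02; print(n,'board zmax',np.sort(p[k,2])[-30::6].round(4),p[k].min(0).round(3),p[k].max(0).round(3))
    for lo,hi in((.1,.13),(.03,.1),(.004,.012)):
        k=(p[:,2]>lo)&(p[:,2]<hi)&(p[:,1]>.25); 
        if k.sum()>4: print(' slab',lo,hi,k.sum(),rect(p[k]),p[k].mean(0).round(4))
    p,_=cloud(n,d,B[n][1]); k=(p[:,2]>.012)
    print(' stand',k.sum(),rect(p[k]),'zmax',p[:,2].max().round(4))
    for lo,hi in((.014,.024),(.055,.068),(.07,.1),(.1,.16)):
        k=(p[:,2]>lo)&(p[:,2]<hi); print(' slab',lo,hi,k.sum(),rect(p[k]))
E
```

```text
top board zmax [0.1188 0.1193 0.1199 0.1205 0.1224] [0.547 0.293 0.02 ] [0.585 0.451 0.127]
 slab 0.1 0.13 275 (array([566.8, 371.5]), array([158.8,  15.8]), 81.06) [0.5656 0.371  0.114 ]
 slab 0.03 0.1 160 (array([559.5, 370.9]), array([156.8,  12.3]), 85.45) [0.5589 0.3625 0.0664]
 slab 0.004 0.012 483 (array([574.3, 383.7]), array([255.6, 124.4]), 88.64) [0.5703 0.3797 0.0065]
 stand 9873 (array([549.1, -28.6]), array([403.1, 417.2]), 9.57) zmax 0.1424
 slab 0.014 0.024 2855 (array([547.3,   4.7]), array([395. , 299.9]), 72.79)
 slab 0.055 0.068 470 (array([533.9, -25.8]), array([330.9, 256.8]), 72.93)
 slab 0.07 0.1 3519 (array([536.9, -26.8]), array([327. , 260.9]), 73.14)
 slab 0.1 0.16 1929 (array([596.9, -41.6]), array([317.2, 155.5]), 73.19)
side board zmax [0.114  0.1143 0.1151 0.1156 0.1175] [0.55  0.104 0.023] [0.584 0.451 0.122]
 slab 0.1 0.13 84 (array([568.8, 368.1]), array([166.2,  13.9]), 81.13) [0.5675 0.3582 0.112 ]
 slab 0.03 0.1 76 (array([566. , 344.6]), array([126.2,  13.6]), 79.66) [0.5642 0.3195 0.0669]
 slab 0.004 0.012 80 (array([570.1, 393.3]), array([259.3, 153.2]), 86.97) [0.5656 0.3843 0.0065]
 stand 5993 (array([497.5,  23.5]), array([414. , 414.2]), 73.27) zmax 0.1388
 slab 0.014 0.024 1681 (array([494.4,   8.1]), array([383.6, 410.1]), 72.84)
 slab 0.055 0.068 360 (array([482.8,  11.3]), array([227. , 448.8]), 0.02)
 slab 0.07 0.1 1583 (array([592.3, -55.4]), array([312.4, 153.8]), 72.71)
 slab 0.1 0.16 1284 (array([597.6, -47.2]), array([300.8, 154. ]), 72.45)
```

Run:
```python
from h import *
a=np.radians(-17.);R=np.array([[np.cos(a),-np.sin(a)],[np.sin(a),np.cos(a)]])
for n,b in(('top',(210,155,355,290)),('side',(222,180,330,275))):
    d=np.load(n+"0.npy");p,_=cloud(n,d,b); q=p[:,:2]@R  # into axes of the stand
    f=lambda k:(k.sum(),np.percentile(q[k],[1,50,99],axis=0).round(4).tolist())
    z=p[:,2]
    print(n); 
    m=(q[:,0]<.46)&(q[:,0]>.3)&(abs(q[:,1]-.11)<.25)
    print(' front wall',f((z>.05)&(z<.075)&(q[:,0]<.42)))
    for s in np.arange(.38,.72,.02):
        k=(abs(q[:,0]-s)<.01)&(z>.035)&(z<.2); 
        if k.sum()>8: print(round(s,2),np.percentile(q[k,1],[2,98]).round(4),'z',np.percentile(z[k],[10,50,90]).round(4))
    # x profile along the middle of the left/middle lanes
    for y0 in np.arange(-.02,.3,.02):
        k=(abs(q[:,1]-y0)<.008)&(z>.035)&(q[:,0]>.35)
        if k.sum()>8: print('  y',round(y0,2),'x',q[k,0].min().round(4),q[k,0].max().round(4))
    # side-wall rims above floor in front of the heads
    k=(z>.095)&(z<.14)&(q[:,0]>.5)&(q[:,0]<.57); print(' rims',np.histogram(q[k,1],bins=np.arange(-.06,.34,.01))[0])
    print('   bins from -.06 by .01')
```

```text
top
 front wall (np.int64(362), [[0.3898, -0.032], [0.3943, 0.129], [0.4175, 0.2958]])
0.38 [-0.0268  0.2779] z [0.0384 0.0558 0.0664]
0.4 [-0.0304  0.293 ] z [0.0524 0.0623 0.0669]
0.42 [-0.0325  0.2964] z [0.0471 0.0608 0.0667]
0.44 [-0.033   0.2966] z [0.0449 0.0599 0.0661]
0.46 [-0.0336  0.2958] z [0.0514 0.0616 0.0676]
0.48 [-0.0322  0.2959] z [0.0439 0.0623 0.0678]
0.5 [-0.0261  0.2901] z [0.0387 0.0511 0.0943]
0.52 [-0.0068  0.2703] z [0.0861 0.0902 0.0956]
0.54 [-0.0066  0.2703] z [0.0839 0.0889 0.0945]
0.56 [-0.0106  0.2752] z [0.0814 0.087  0.0946]
0.58 [-0.0223  0.2843] z [0.0805 0.0855 0.099 ]
0.6 [-0.0218  0.2859] z [0.0801 0.0945 0.1277]
0.62 [-0.0199  0.2828] z [0.0843 0.1281 0.1368]
0.64 [-0.0076  0.2702] z [0.0795 0.1224 0.1332]
0.66 [-0.0056  0.2711] z [0.1051 0.1127 0.1176]
  y -0.02 x 0.3895 0.6538
  y 0.0 x 0.3895 0.6598
  y 0.02 x 0.3899 0.658
  y 0.04 x 0.3898 0.6581
  y 0.06 x 0.39 0.659
  y 0.08 x 0.3899 0.6582
  y 0.1 x 0.3897 0.6596
  y 0.12 x 0.3899 0.6589
  y 0.14 x 0.3898 0.66
  y 0.16 x 0.39 0.6584
  y 0.18 x 0.3899 0.6606
  y 0.2 x 0.3902 0.6592
  y 0.
[... 887 characters left out ...]
713 0.1226 0.1342]
0.64 [-0.0183  0.2532] z [0.0825 0.1214 0.1328]
0.66 [-0.0139  0.2597] z [0.0985 0.1123 0.1159]
  y -0.02 x 0.3956 0.6605
  y 0.0 x 0.3952 0.661
  y 0.02 x 0.3936 0.6612
  y 0.04 x 0.3944 0.6599
  y 0.06 x 0.3922 0.6604
  y 0.08 x 0.3964 0.6599
  y 0.1 x 0.3942 0.6612
  y 0.12 x 0.3956 0.6607
  y 0.14 x 0.3952 0.6609
  y 0.16 x 0.3945 0.6618
  y 0.18 x 0.3938 0.6602
  y 0.2 x 0.3936 0.6612
  y 0.22 x 0.395 0.6614
  y 0.24 x 0.3937 0.661
  y 0.26 x 0.3942 0.6597
  y 0.28 x 0.3935 0.6612
 rims [  0   0   0   1 101  10   0   0   0   0   0   1   0   6  13   0   1   0
   0   0   0   0   0  12   3   0   0   0   0   0   0   0  57  29   1   0
   0   0   0]
   bins from -.06 by .01
```

```bash
cat >> h.py <<'E'
from scipy.spatial.transform import Rotation as Ro
def row(x,y,z,yawdeg,pitch_about_tool_x=0):
    o=ctrl.get_obs(); R0=Ro.from_euler('xyz',o['eef_rot'])
    s=R0.inv().apply(np.array([x,y,z])-o['ee_pos'])*1000
    R1=Ro.from_euler('xyz',[np.pi,0,np.radians(yawdeg)])*Ro.from_rotvec([pitch_about_tool_x,0,0])
    print('t',o['time_s'],'shift',s.round(1),'turn',(R0.inv()*R1).as_rotvec().round(4),'F',o['force'].round(2))
E
python3 -c "
from h import *
row(.5675,.370,.205,81)"
```

```text
t 0.1 shift [-3.921e+02  2.700e+00 -1.000e-01] turn [-8.0000e-04  6.0000e-04  1.3521e+00] F [ 0.12 -0.12 -0.59]
```

The manual's scale: shifts go in shares of 600 mm and turns go in shares of pi/2 rad. Converting my numbers, -392 mm is -0.6533, 2.7 mm is 0.0045, 1.352 rad is 0.8607.

Call:
arm_command:
  plan:
    - [[-0.0667,0,0,0,0,0.0828,-1],[-0.1333,0,0,0,0,0.1719,-1],[-0.2,0.0017,0,0,0,0.2546,-1],[-0.2667,0.0017,0,0,0,0.3438,-1],[-0.3333,0.0017,0,0,0,0.4265,-1],[-0.4,0.0033,0,0,0,0.5157,-1],[-0.4667,0.0033,0,0,0,0.6048,-1],[-0.5333,0.0033,0,0,0,0.6939,-1],[-0.6,0.0045,0,0,0,0.7767,-1],[-0.6533,0.0045,0,0,0,0.8607,-1],[-0.6533,0.0045,0,0,0,0.8607,-1],[-0.6533,0.0045,0,0,0,0.8607,-1]]

```text
time_s: 1.3
ee_pos: [0.5675, 0.3699, 0.2046]
eef_rot: [-3.141, 0.001, 1.414]
force: [-0.4, 0.2, -0.4]
grip_width: 0.0941
grip_force: 0.0
```

```bash
python3 -c "
from h import *
row(.5675,.370,.088,81)"
```

```text
t 1.3 shift [2.000e-01 1.000e-01 1.166e+02] turn [-0.0011  0.0007  0.0004] F [-0.4   0.22 -0.37]
```

In the tool's units: 117 mm is 0.195, 100 mm is 0.1667, -0.001 rad is -0.0006.

Call:
arm_command:
  plan:
    - [[0,0,0.0583,-0.0006,0,0,-1],[0,0,0.1167,-0.0006,0,0,-1],[0,0,0.1667,-0.0006,0,0,-1],[0,0,0.195,-0.0006,0,0,-1],[0,0,0.195,-0.0006,0,0,-1],[0,0,0.195,-0.0006,0,0,1],[0,0,0.195,-0.0006,0,0,1],[0,0,0.195,-0.0006,0,0,1],[0,0,0.195,-0.0006,0,0,1],[0,0,0.195,-0.0006,0,0,1],[0,0,0.195,-0.0006,0,0,1],[0,0,0.195,-0.0006,0,0,1]]
  squeeze: 45

```text
time_s: 2.5
ee_pos: [0.5675, 0.3702, 0.0885]
eef_rot: [3.141, -0.0, 1.414]
force: [0.8, -0.6, 0.5]
grip_width: 0.0419
grip_force: 0.0
```

Call:
arm_command:
  plan:
    - [[0,0,0,0,0,0,1],[0,0,0,0,0,0,1],[0,0,0,0,0,0,1],[0,0,0,0,0,0,1],[0,0,0,0,0,0,1],[0,0,0,0,0,0,1],[0,0,0,0,0,0,1]]

```text
time_s: 3.2
ee_pos: [0.5674, 0.3702, 0.0884]
eef_rot: [3.141, 0.0, 1.414]
force: [0.6, -1.4, -0.6]
grip_width: 0.0136
grip_force: 45.0
```

In the tool's units: -150 mm is -0.25, -130 mm is -0.2167.

Call:
arm_command:
  plan:
    - [[0,0,-0.025,0,0,0,1],[0,0,-0.0667,0,0,0,1],[0,0,-0.1167,0,0,0,1],[0,0,-0.1667,0,0,0,1],[0,0,-0.2167,0,0,0,1],[0,0,-0.25,0,0,0,1],[0,0,-0.25,0,0,0,1],[0,0,-0.25,0,0,0,1]]

```text
time_s: 4.0
ee_pos: [0.5672, 0.3702, 0.2381]
eef_rot: [3.141, 0.0, 1.414]
force: [0.1, -0.1, -2.9]
grip_width: 0.0137
grip_force: 45.0
```

Run:
```python
from h import *
row(.5568,.0117,.239,73)
im,d=cams.camera("side"); cv2.imwrite("pics/s1.png",cv2.resize(im[90:290,190:350],None,fx=3,fy=3,interpolation=2))
p,uv=cloud("side",d,(250,70,310,180)); q=p-[.5675,.370,0]
k=(p[:,2]>.12)&(p[:,2]<.27)&(abs(q[:,0])<.06)&(abs(q[:,1])<.12)
print(k.sum(),p[k].min(0),p[k].max(0))
m=k&(p[:,2]<.2);print(rect(p[m]))
for z in np.arange(.13,.27,.01):
    m=k&(abs(p[:,2]-z)<.005); 
    if m.sum()>2: print(round(z,2),m.sum(),p[m].min(0).round(3),p[m].max(0).round(3))
```

```text
t 4.0 shift [-355.7   45.8   -0.8] turn [9.000e-04 1.000e-04 1.397e-01] F [ 0.1  -0.1  -2.92]
272 [0.54799177 0.28573922 0.14661213] [0.5889333  0.44317699 0.26954956]
(array([567.6, 359. ]), array([146.6,  25.7]), 81.17)
0.15 11 [0.548 0.287 0.147] [0.585 0.388 0.155]
0.16 45 [0.549 0.289 0.156] [0.588 0.43  0.164]
0.17 16 [0.552 0.288 0.165] [0.583 0.412 0.174]
0.18 13 [0.552 0.287 0.175] [0.584 0.419 0.185]
0.19 12 [0.553 0.29  0.185] [0.584 0.423 0.192]
0.2 14 [0.552 0.287 0.195] [0.584 0.418 0.205]
0.21 12 [0.553 0.287 0.205] [0.576 0.372 0.215]
0.22 13 [0.553 0.286 0.215] [0.576 0.372 0.224]
0.23 9 [0.553 0.288 0.226] [0.576 0.37  0.235]
0.24 15 [0.554 0.288 0.235] [0.583 0.362 0.245]
0.25 25 [0.55  0.29  0.245] [0.589 0.372 0.255]
0.26 65 [0.55  0.289 0.255] [0.589 0.443 0.265]
0.27 22 [0.552 0.298 0.265] [0.583 0.434 0.27 ]
```

View pics/s1.png

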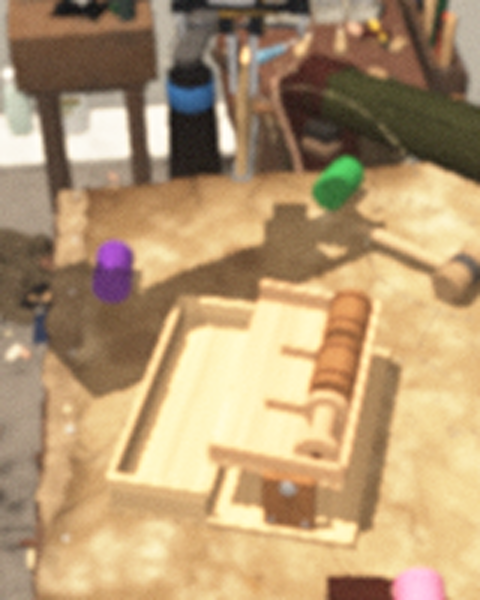

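The crop shows the board hanging straight at (243,110) and the tray undisturbed. Next I'll carry it over the ledge.

In the tool's units: -356 mm is -0.5933, -350 mm is -0.5833, 0.14 rad is 0.0891.

Call:
arm_command:
  plan:
    - [[-0.0333,0.005,0,0,0,0.0064,1],[-0.0917,0.0117,0,0,0,0.0191,1],[-0.1583,0.0217,0,0,0,0.0318,1],[-0.225,0.03,0,0,0,0.0446,1],[-0.2917,0.04,0,0,0,0.0573,1],[-0.3583,0.05,0,0,0,0.07,1],[-0.425,0.06,0,0,0,0.0828,1],[-0.4917,0.07,0,0,0,0.0891,1],[-0.55,0.0767,0,0,0,0.0891,1],[-0.5833,0.0767,0,0,0,0.0891,1],[-0.5933,0.0767,0,0,0,0.0891,1],[-0.5933,0.0767,0,0,0,0.0891,1]]

```text
time_s: 5.25
ee_pos: [0.5568, 0.0111, 0.2376]
eef_rot: [-3.141, 0.0, 1.273]
force: [-0.3, 0.5, -2.1]
grip_width: 0.0138
grip_force: 45.0
```

Run:
```python
from h import *
row(.5568,.0117,.239,73)
a=np.radians(-17.);R=np.array([[np.cos(a),-np.sin(a)],[np.sin(a),np.cos(a)]])
for n,b in(('top',(200,140,365,300)),('side',(215,130,335,275))):
    im,d=cams.camera(n);p,_=cloud(n,d,b); q=np.c_[p[:,:2]@R-[.599,.130],p[:,2]]
    for lo,hi in((.145,.17),(.17,.22)):
        k=(q[:,2]>lo)&(q[:,2]<hi)&(abs(q[:,0]+.07)<.05)&(q[:,1]>-.08); print(n,k.sum(),np.percentile(q[k],[2,50,98],axis=0).round(3).tolist(),rect(q[k]) if k.sum()>4 else '')
    cv2.imwrite(f"pics/{n}2.png",cv2.resize(im[b[1]:b[3],b[0]:b[2]],None,fx=3,fy=3,interpolation=2))
```

```text
t 5.25 shift [ 0.5 -0.1 -1.4] turn [-0.0005  0.0001 -0.0014] F [-0.29  0.49 -2.07]
top 14 [[-0.083, -0.003, 0.152], [-0.08, 0.09, 0.161], [-0.076, 0.123, 0.168]] (array([-79.9,  44.3]), array([  6.1, 157.5]), 0.6)
top 18 [[-0.078, -0.033, 0.17], [-0.077, 0.088, 0.199], [-0.076, 0.123, 0.219]] (array([-77.7,  44.9]), array([156.9,   1.9]), 89.65)
side 115 [[-0.079, -0.038, 0.152], [-0.06, 0.013, 0.158], [-0.055, 0.115, 0.168]] (array([-62.2,  38.6]), array([159.2,  24.8]), 85.57)
side 141 [[-0.073, -0.037, 0.172], [-0.061, 0.005, 0.194], [-0.06, 0.116, 0.218]] (array([-61.4,  39.5]), array([156.2,  12.1]), 85.71)
```

View pics/side2.png

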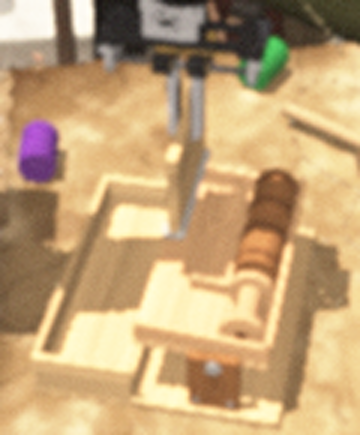

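The crop shows the board above the ledge at about (185,200), with the bobbin lane clear at (245,300). In the stand frame its centre is about x = -69 mm, y = 42 mm, spanning -37 to 123 mm. Next I'll lower it onto the ledge.

In the tool's units: 62 mm is 0.1033, 60 mm is 0.1.

Call:
arm_command:
  plan:
    - [[0,0,0.025,0,0,0,1],[0,0,0.05,0,0,0,1],[0,0,0.07,0,0,0,1],[0,0,0.0833,0,0,0,1],[0,0,0.09,0,0,0,1],[0,0,0.095,0,0,0,1],[0,0,0.1,0,0,0,1],[0,0,0.1033,0,0,0,1],[0,0,0.1033,0,0,0,1],[0,0,0.1033,0,0,0,1]]

```text
time_s: 6.35
ee_pos: [0.5574, 0.0115, 0.177]
eef_rot: [3.14, -0.0, 1.274]
force: [0.3, 0.4, 2.3]
grip_width: 0.0135
grip_force: 45.0
```

The force rose by about 5 N, so the board is resting on the ledge. Now I'll press down.

In the tool's units: 20 mm is 0.0333, 18 mm is 0.03.

Call:
arm_command:
  plan:
    - [[0,0,0.005,0,0,0,1],[0,0,0.01,0,0,0,1],[0,0,0.015,0,0,0,1],[0,0,0.02,0,0,0,1],[0,0,0.025,0,0,0,1],[0,0,0.03,0,0,0,1],[0,0,0.0333,0,0,0,1],[0,0,0.0333,0,0,0,1],[0,0,0.0333,0,0,0,1],[0,0,0.0333,0,0,0,1],[0,0,0.0333,0,0,0,1],[0,0,0.0333,0,0,0,1]]

```text
time_s: 7.55
ee_pos: [0.5571, 0.0114, 0.1565]
eef_rot: [3.141, -0.0, 1.274]
force: [-1.5, 0.7, 3.4]
grip_width: 0.0139
grip_force: 45.0
```

Run:
```python
from h import *
row(.5568,.0117,.177,73)
b=(215,130,335,275); im,d=cams.camera('side')
cv2.imwrite("pics/s3.png",cv2.resize(im[b[1]:b[3],b[0]:b[2]],None,fx=3,fy=3,interpolation=2))
```

```text
t 7.55 shift [  0.2  -0.4 -20.5] turn [ 0.0009 -0.     -0.0003] F [-1.54  0.74  3.45]
```

View pics/s3.png

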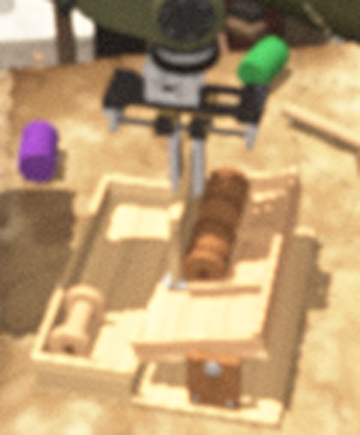

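The crop shows the bobbin lying in the trough at (75,320) and both heads held behind the board at (215,225). I'll hold briefly, then raise the board slowly.

In the tool's units: -20 mm is -0.0333, -18 mm is -0.03.

Call:
arm_command:
  plan:
    - [[0,0,0,0,0,0,1],[0,0,0,0,0,0,1],[0,0,-0.0033,0,0,0,1],[0,0,-0.0067,0,0,0,1],[0,0,-0.01,0,0,0,1],[0,0,-0.0133,0,0,0,1],[0,0,-0.0167,0,0,0,1],[0,0,-0.02,0,0,0,1],[0,0,-0.0233,0,0,0,1],[0,0,-0.0267,0,0,0,1],[0,0,-0.03,0,0,0,1],[0,0,-0.0333,0,0,0,1]]

```text
time_s: 8.8
ee_pos: [0.5573, 0.0114, 0.1767]
eef_rot: [3.14, -0.0, 1.274]
force: [0.3, -0.1, -1.3]
grip_width: 0.0135
grip_force: 45.0
```

Call:
arm_command:
  plan:
    - [[0,0,-0.0017,0,0,0,1],[0,0,-0.0017,0,0,0,1],[0,0,-0.0017,0,0,0,1],[0,0,-0.0017,0,0,0,1],[0,0,-0.0017,0,0,0,1],[0,0,-0.0017,0,0,0,1],[0,0,-0.0017,0,0,0,1],[0,0,-0.0033,0,0,0,1],[0,0,-0.005,0,0,0,1],[0,0,-0.0067,0,0,0,1],[0,0,-0.0083,0,0,0,1],[0,0,-0.01,0,0,0,1]]

```text
time_s: 10.0
ee_pos: [0.557, 0.0115, 0.1824]
eef_rot: [3.141, -0.0, 1.274]
force: [-0.2, 0.1, -3.2]
grip_width: 0.014
grip_force: 45.0
```

Run:
```python
from h import *
row(.5568,.0117,.239,73)
b=(215,130,335,275); im,d=cams.camera('side')
cv2.imwrite("pics/s4.png",cv2.resize(im[b[1]:b[3],b[0]:b[2]],None,fx=3,fy=3,interpolation=2))
```

```text
t 10.0 shift [  0.1  -0.2 -56.6] turn [ 0.0004 -0.     -0.0003] F [-0.16  0.06 -3.17]
```

View pics/s4.png

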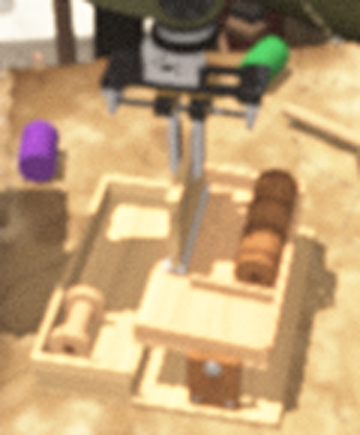

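The crop shows both heads back at the rear wall (265,230), the bobbin in the trough at (75,320), and the board clear of the ledge. Now the board goes up and back to its place.

Call:
arm_command:
  plan:
    - [[0,0,-0.025,0,0,0,1],[0,0,-0.0583,0,0,0,1],[0,0,-0.0867,0,0,0,1],[0,0,-0.0967,0,0,0,1],[0,0,-0.0967,0,0,0,1]]

```text
time_s: 10.55
ee_pos: [0.5573, 0.0115, 0.2409]
eef_rot: [3.14, -0.0, 1.274]
force: [0.2, 0.0, -3.0]
grip_width: 0.0135
grip_force: 45.0
```

```bash
python3 -c "
from h import *
row(.5675,.370,.239,81)"
```

```text
t 10.55 shift [345.8 -95.1   1.8] turn [ 0.002  -0.0003 -0.1399] F [ 0.17  0.05 -2.99]
```

In the tool's units: 346 mm is 0.5767, 340 mm is 0.5667, -0.05 rad is -0.0318.

Call:
arm_command:
  plan:
    - [[0.025,-0.0067,0,0,0,-0.0064,1],[0.075,-0.02,0,0,0,-0.0191,1],[0.1417,-0.0383,0,0,0,-0.0318,1],[0.2083,-0.0567,0,0,0,-0.0446,1],[0.275,-0.075,0,0,0,-0.0573,1],[0.3417,-0.0933,0,0,0,-0.07,1],[0.4083,-0.1117,0,0,0,-0.0828,1],[0.475,-0.13,0,0.0006,0,-0.0891,1],[0.5333,-0.1467,0,0.0013,0,-0.0891,1],[0.5667,-0.1567,0,0.0013,0,-0.0891,1],[0.5767,-0.1583,0,0.0013,0,-0.0891,1],[0.5767,-0.1583,0,0.0013,0,-0.0891,1]]

```text
time_s: 11.75
ee_pos: [0.567, 0.3708, 0.2391]
eef_rot: [-3.139, 0.001, 1.415]
force: [0.1, -0.8, -3.3]
grip_width: 0.0138
grip_force: 45.0
```

```bash
python3 -c "
from h import *
row(.5675,.370,.0885,81)"
```

```text
t 11.75 shift [ -0.5   1.  150.6] turn [-0.0023  0.001   0.0014] F [ 0.08 -0.84 -3.29]
```

In the tool's units: 151 mm is 0.2517, 150 mm is 0.25, -0.002 rad is -0.0013.

Call:
arm_command:
  plan:
    - [[0,0,0.0417,-0.0013,0,0,1],[0,0,0.1,-0.0013,0,0,1],[0,0,0.1583,-0.0013,0,0,1],[0,0,0.2083,-0.0013,0,0,1],[0,0,0.2333,-0.0013,0,0,1],[0,0,0.2417,-0.0013,0,0,1],[0,0,0.2467,-0.0013,0,0,1],[0,0,0.25,-0.0013,0,0,1],[0,0,0.2517,-0.0013,0,0,1],[0,0,0.2517,-0.0013,0,0,1]]

```text
time_s: 12.75
ee_pos: [0.5676, 0.3703, 0.0901]
eef_rot: [3.14, -0.001, 1.414]
force: [-0.4, 0.1, -2.3]
grip_width: 0.0138
grip_force: 45.0
```

In the tool's units: 2 mm is 0.0033, 1 mm is 0.0017.

Call:
arm_command:
  plan:
    - [[0,0,0.0017,0,0,0,1],[0,0,0.0033,0,0,0,1],[0,0,0.0033,0,0,0,1]]

```text
time_s: 13.05
ee_pos: [0.5676, 0.3704, 0.0883]
eef_rot: [3.14, -0.001, 1.414]
force: [-1.7, -1.2, 3.4]
grip_width: 0.0138
grip_force: 45.0
```

The board is on the table, so I'll open the fingers and withdraw.

Call:
arm_command:
  plan:
    - [[0,0,0,0,0,0,0.6],[0,0,0,0,0,0,0.4],[0,0,0,0,0,0,0],[0,0,0,0,0,0,-0.5],[0,0,0,0,0,0,-1],[0,0,0,0,0,0,-1],[0,0,0,0,0,0,-1],[0,0,0,0,0,0,-1],[0,0,0,0,0,0,-1],[0,0,0,0,0,0,-1],[0,0,0,0,0,0,-1],[0,0,0,0,0,0,-1]]

```text
time_s: 14.25
ee_pos: [0.5674, 0.3702, 0.0874]
eef_rot: [3.141, -0.0, 1.414]
force: [0.1, -0.1, -0.5]
grip_width: 0.094
grip_force: 0.0
```

In the tool's units: -130 mm is -0.2167, -120 mm is -0.2.

Call:
arm_command:
  plan:
    - [[0,0,-0.0167,0,0,0,-1],[0,0,-0.05,0,0,0,-1],[0,0,-0.1,0,0,0,-1],[0,0,-0.15,0,0,0,-1],[0,0,-0.2,0,0,0,-1],[0,0,-0.2167,0,0,0,-1],[0,0,-0.2167,0,0,0,-1],[0,0,-0.2167,0,0,0,-1]]

```text
time_s: 15.05
ee_pos: [0.5669, 0.37, 0.2159]
eef_rot: [-3.141, 0.001, 1.414]
force: [-0.2, -0.0, 0.1]
grip_width: 0.0943
grip_force: 0.0
```

Run:
```python
from h import *
b=(215,110,335,275); im,d=cams.camera('side')
p,_=cloud('side',d,(255,128,290,185)); k=(p[:,2]>.1)&(p[:,2]<.13)&(p[:,1]>.25); print(rect(p[k]),p[k,2].max())
cv2.imwrite("pics/s5.png",cv2.resize(im[b[1]:b[3],b[0]:b[2]],None,fx=3,fy=3,interpolation=2))
```

```text
(array([569.7, 369.2]), array([168. ,  14.5]), 80.6) 0.11751655263327732
```

View pics/s5.png

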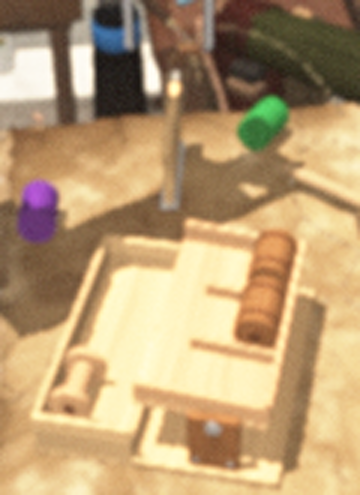

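The crop shows the board upright in its old place (172,140), the bobbin in the trough (75,380), and both heads at the rear (265,285). I'm handing in.

```bash
python3 -c "
from station import ctrl
print(ctrl.hand_in())"
```

```text
the job is handed in; nothing more can be done
None
```

I handed the job in at about 15 s of robot time, with no verdict returned: the last image shows the bobbin in the trough, both mallet heads at the rear of the level tray, and the board upright within about 3 mm of its starting place.

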